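Free the pawl and lay the carving board flat

TASK

The carving board on the tilting stand is propped at a slant by its ratchet. With the fingertips only, press the red pad of the rocker so that the pawl snaps clear of the teeth, ease the board down by its raised dark edge strip until it lies flat on its rests, then press the black pad so that the pawl snaps back into the teeth. Do not force or slam the board or raise it higher, and leave the tools and other loose things on the bench where they are.

Things in the scene. Friction and masses are not known exactly. Their poses are not given: they have to be found in the camera images.
- stand: (all sizes in mm) tilting carving stand bolted to the bench, plywood base, green cheeks. Origin: bench level, below the middle of the flat board; x points from the hinge (side near the robot) to the far side, y left, z up. Base: x -150 to 150, y -155 to 155, and under the rocker out to y -282. Hinge at x -120, z 115; rest posts at x 103. The rocker's pads stand at y -235
- hinge_mid (a point): point on the board's hinge axis (along the stand's y), midway along it: 115 above the bench, at x -120, y 0 of the stand
- tilt_board (a joint): board angle (rad): 0 flat on its rests (stop), grows as the far edge rises; starts at 0.36 to 0.69. Board 252 deep, 300 wide, its top 24 above the hinge axis when flat, carrying a relief blank up to 36 higher. A hinge spring balances it, so it stays where left; with the pawl clear, 3 to 6 N on the dark strip lower it; with the pawl in, the next tooth (every 0.074 rad) stops it
- edge_strip (a point): middle of the top of the dark wooden strip along the board's far, raised edge: 220 from the hinge axis along the board and 24 above the axis square to it. The strip is 40 deep and 300 wide, flush with the board; the raised blank ends 52 before this point. Moves with the board
- pawl_rocker (a joint): rocker and pawl angle (rad): 0 pawl fully home in the teeth, up to 0.09 if it rides on a tooth's back, 0.42 pawl clear (end stop). An over-centre spring snaps it to the nearer end from about 0.21 and holds it there. Pressing the red pad makes it grow, the black pad makes it fall; 5 to 7 N on a pad's middle are needed, over its first 11 of 21 travel
- pawl_nose (a point): tip of the steel pawl, an upright finger 68 tall on the rocker's shaft (shaft along y at x 10, z 44 of the stand), catching the teeth of the steel quadrant (radius 120 about the hinge) that hangs from the board's right side, plate at y -151 to -159. Moves about 28 away from the hinge when thrown clear
- red_pad (a point): middle of the top of the red ribbed pad (40 x 46), on the far (+x) end of the rocker, 50 from its shaft; about 62 above the bench with the pawl home, about 42 with the pawl clear. Moves with the rocker
- black_pad (a point): middle of the top of the black ribbed pad (40 x 46), on the near (-x) end of the rocker, 50 from its shaft; about 42 above the bench with the pawl home, about 62 with the pawl clear. Moves with the rocker
- gouge_near: carving gouge with mid-brown turned handle lying on the bench about 100 outside the pads of the rocker, 250 x 27 x 27; origin: middle of its underside; x runs along it to the blade
- gouge_left: carving gouge with pale handle lying on the stand's other side, 270 x 27 x 27; origin: middle of its underside; x runs along it to the blade
- beech_block: pale wooden block, 45 x 85 x 28 high, lying behind the stand, lower than the flat board and 20 or more clear of its far edge; origin: middle of its underside
- finial: turned pale wooden finial, 52 diameter x 110 high, standing behind the stand; origin: middle of its underside
- glue: white glue bottle with orange cap, 56 diameter x 150 high, standing behind the stand; origin: middle of its underside
- mallet: dark round carver's mallet lying on its conical head (94 diameter), 232 long, handle raised 40 off the bench; origin: on the bench under its head; x runs along it to the handle

How it is judged:
On the way, in this order (a step that is already met when the one before it is completed fails the run):
1. the pawl is thrown clear of the teeth while the board is still up (value of joint pawl_rocker above 0.34 rad and value of joint tilt_board above 0.25 rad), for 0.2 s.
2. the board lies flat on its rests, with the pawl still clear (value of joint tilt_board below 0.025 rad and value of joint pawl_rocker above 0.34 rad), for 0.2 s.
3. the pawl is back in the teeth, the board still flat (value of joint tilt_board below 0.025 rad and value of joint pawl_rocker below 0.08 rad), for 0.2 s.
At the end, for the whole second after the job is handed in: the board lies flat on its rests (tilt below 0.025 rad) and the pawl is home in the teeth (rocker below 0.08 rad), both at rest (all of step 3 and value of joint tilt_board above -0.02 rad and velocity of joint tilt_board below 0.05 rad/s and velocity of joint pawl_rocker below 0.1 rad/s); the robot touches nothing.
It fails at once if the stand, its board or its rocker is forced: pushed with more than 50 N (contact force between the fingers and stand above 50 N).
It fails at once if the board is slammed: it falls faster than 1.5 rad/s (about 0.33 m/s at its edge) (velocity of joint tilt_board below -1.5 rad/s).
It fails at once if the board is raised instead of lowered (tilt above 0.73 rad) (value of joint tilt_board above 0.73 rad).
It fails at once if a loose thing on the bench is moved by more than 20 mm, or lifted (distance of any of gouge_near, gouge_left, beech_block, finial, glue, mallet from where it was at the start of the episode above 0.02 m).
It also fails if it takes over 58 s, if anything falls off the work surface, if the arm or the gripper's body presses on something with over 40 N, if the wrist force passes 120 N, or if a joint passes its speed limit or range.

ROBOT

A 7-joint arm with a two-finger parallel gripper is mounted at the origin on the work surface. World frame = base frame: x ahead of the robot, y to its left, z up, the work surface at z = 0. Lengths are in m, angles in rad, forces in N, time in s.
With the tool pointing down it reaches from about 0.4 to 0.85 m from the base axis. Payload 10.4 kg.
Tool frame: the origin (TCP) lies between the finger pads; the fingertips stand 17 mm ahead of it and the grasp point (between the pads) lies 2 mm behind it; z points along the fingers, y is the line along which they close (so a half turn about z gives the same grasp; the last joint's range is limited). The gripper opens to 85 mm and grips with 20 to 120 N. Pads are 22 mm wide; open, the fingers measure 114 mm over their backs; the gripper's body (76 mm by 85 mm) begins 54 mm behind the grasp point. The pads swing forward as they close: fully open they stand 13 mm farther back than shut.
Start: joints at [-0.023, 0.332, -0.065, 1.46, 0.022, 1.35, -0.088], TCP at [0.625, 0, 0.248] pointing down, gripper open.
Joint ranges: [-2.6, 2.6], [-0.5, 2.12], [-1.47, 1.34], [0.16, 2.42], [-1.27, 4.41], [0.06, 2.06], [-2.6, 2.6]. Speed limits (rad/s): [2.22, 2.22, 2.79, 2.79, 3.14, 3.14, 3.14].

INTERFACE

Orientations are given as a unit quaternion [x, y, z, w].
In Python, from workcell import readout, imaging, manip gives the robot as it stands. The module is installed in compiled form; this text tells all that it offers.
- The arm moves only by the shell command python3 -m crank 'ROWS' [OPENING] [FORCE]. ROWS is JSON, a list of rows, each a list of 4 numbers: the shift along the tool's x, y, z as a fraction of full scale, then the turn about the tool's z as a fraction of full scale. In form: [[x, y, z, yaw], ...]. A call has 1 to 5 rows; each row is the pose to reach, as a shift and turn from the pose commanded when the call began, along the tool's axes at that moment; what a row does not reach only later rows make up. Full scale, the value 1, is 400 mm for a shift and 60 degrees for a turn. A row lasts 1/12 s, in which the tool goes at most 41.7 mm and 7.16 degrees, less where a joint would pass 70% of its speed; a pose out of reach is approached as far as the arm can. A call with a number of a shift or a turn outside -1 to 1 is refused whole. A call with a gripper value outside its range is refused whole. OPENING is the gripper command: -1 is shut, 1 is fully open, values between are in proportion, set as the call begins (- or left out, the last holds). The fingers move at their own pace and stop on an object; FORCE is the grip in N (left out, the last holds). Time passes only in rows, so rows that repeat a pose let the fingers close. It gives the time, the measured TCP pose, the force, the opening and the grip force at its end, in the units of the state.
- readout.get_obs(): the state, without advancing time (a new reading comes with each control period).
- imaging.camera(name): name is "scene" or "side" or "wrist"; returns a dict with "color" (480x640x3 uint8, red, green, blue), "fx", "fy", "cx", "cy" (pixels), "rvec" (rotation vector, rad) and "tvec" (3), from world to camera coordinates, as OpenCV has them. Camera axes: x right, y down, z forward; pixel columns grow to the right and rows downward; lengths in m; the calibration is good to about 2 mm. A picture is of the moment at which its call begins. There is no depth.
- manip.hand_in(): hands the job in; it is judged then, once.
The state is a dict: "clock": time; "joint_pos": joint angles; "joint_velocities": joint speeds; "tau": joint torques, N m; "position": TCP position; "ee_rot": TCP orientation; "ft_force": force on the tool from outside, world axes, zero at the start; "torque": the same for the moment, N m; "grip_width": opening from 0.0 (shut) to 1.0 (fully open); "grasp_force": force on a finger pad.
Only numpy, scipy, OpenCV 4.12 (cv2) and the standard library are available. Lean on these libraries where they do the work, as an engineer would, in place of code of your own. Each camera call takes 0.05 s, during which the arm holds its last target. There are 200 camera calls.

## Working session

There is one attempt and no reset: what is moved stays moved. The work goes in short steps, Python scripts to look and compute and a shell command to move; the robot and the scene stay as the last step left them, time stands still between calls to the robot, and variables do not carry over. Pictures are saved under pics/ and viewed, at most 10 in all, crops included, and the job is handed in when it is done.

```bash
mkdir -p pics
cat > h.py <<'E'
import numpy as np, cv2
from workcell import readout, imaging
def cam(n):
    c=imaging.camera(n); R=cv2.Rodrigues(np.array(c["rvec"],float))[0]; t=np.array(c["tvec"],float).ravel()
    return c,R,t
def ray(c,R,t,u,v):
    d=R.T@np.array([(u-c["cx"])/c["fx"],(v-c["cy"])/c["fy"],1]); return -R.T@t,d
def onz(cc,u,v,z):
    o,d=ray(*cc,u,v); return o+d*(z-o[2])/d[2]
def proj(cc,p):
    c,R,t=cc; q=R@np.array(p)+t; return np.array([c["fx"]*q[0]/q[2]+c["cx"],c["fy"]*q[1]/q[2]+c["cy"]])
def tri(a,b):
    (o1,d1),(o2,d2)=a,b; A=np.stack([d1,-d2],1); s=np.linalg.lstsq(A,o2-o1,rcond=None)[0]
    p,q=o1+s[0]*d1,o2+s[1]*d2; return (p+q)/2,np.linalg.norm(p-q)
def save(cc,f): cv2.imwrite("pics/"+f,cc[0]["color"][:,:,::-1])
E
python3 - <<'E'
from h import *
for n in("scene","side"):
    c=cam(n); save(c,n+"0.png"); print(n,-c[1].T@c[2])
print(readout.get_obs())
E
```

```text
scene [ 1.26692355 -0.00331074  1.15712398]
side [0.79581533 0.29037587 1.20676178]
{'clock': 0.1, 'joint_pos': array([-0.02254243,  0.33271029, -0.06459625,  1.46015822,  0.02170422,
        1.3491822 , -0.08852466]), 'joint_velocities': array([ 0.00022033,  0.00088595, -0.0001779 ,  0.00052061,  0.00013127,
        0.0012377 , -0.00026204]), 'tau': array([-1.19543220e-01, -6.22362971e+01, -1.22510679e-01, -3.76512694e+01,
       -1.11322040e-01,  8.84335041e-01,  4.70821411e-03]), 'position': array([ 6.25227354e-01, -9.37135948e-05,  2.47990597e-01]), 'ee_rot': array([7.07160845e-01, 7.07052702e-01, 6.15596669e-05, 1.10253146e-04]), 'ft_force': array([0.23606616, 0.42092129, 0.35032931]), 'torque': array([ 0.01413077, -0.10462011,  0.00033154]), 'grasp_force': 1.5408655651845038, 'grip_width': 1.0027801677674932}
```

View pics/scene0.png

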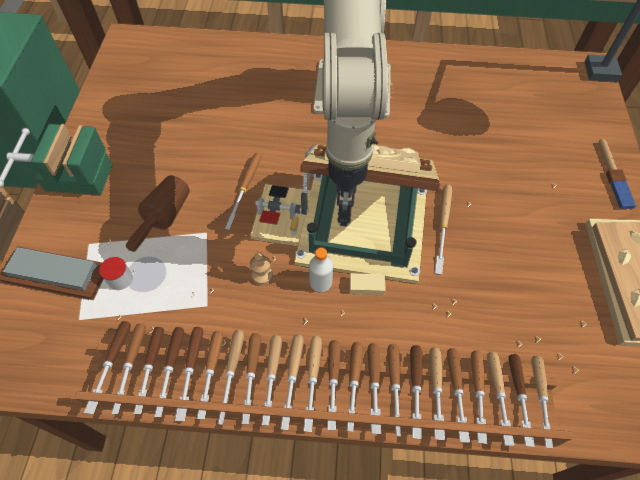

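View pics/side0.png

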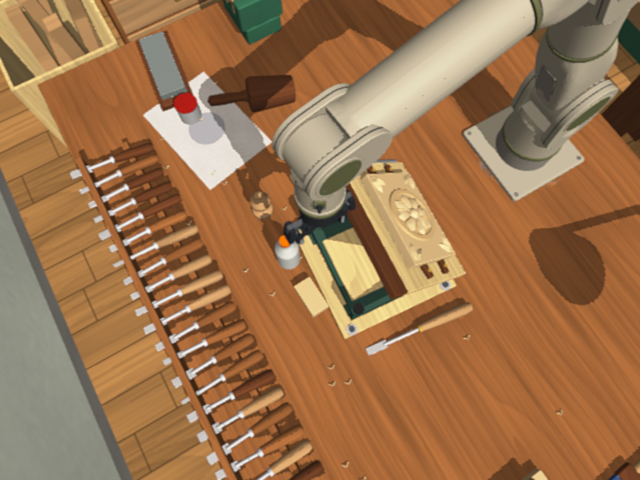

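The scene view shows the red pad near (270,216), the black pad near (279,191), the dark strip from (303,165) to (438,183), and the finial and glue at (262,267) and (320,270). I'll measure the pads by colour and take an enlarged crop.

Run:
```python
from h import *
c=cam("scene"); im=c[0]["color"]
hsv=cv2.cvtColor(im,cv2.COLOR_RGB2HSV)
def cen(m,x0,x1,y0,y1):
    k=np.zeros_like(m);k[y0:y1,x0:x1]=m[y0:y1,x0:x1]
    n,l,s,ce=cv2.connectedComponentsWithStats(k); i=1+np.argmax(s[1:,4]); return ce[i],s[i]
red=(((hsv[...,0]<6)|(hsv[...,0]>174))&(hsv[...,1]>180)&(hsv[...,2]>80)).astype(np.uint8)
blk=(im.max(2)<45).astype(np.uint8)
r,rs=cen(red,250,295,200,235); b,bs=cen(blk,262,296,180,205)
R=onz(c,*r,.062);B=onz(c,*b,.042);print(r,rs,R,b,bs,B,np.linalg.norm((R-B)[:2]))
d=(R-B)[:2];print("yaw",np.degrees(np.arctan2(d[1],d[0])))
x=cv2.resize(im[140:290,225:455],None,fx=3.4,fy=3.4,interpolation=cv2.INTER_CUBIC);cv2.imwrite("pics/crop1.png",x[:,:,::-1])
```

```text
[269.22222222 216.66666667] [260 211  19  12 144] [ 0.54383702 -0.186462    0.062     ] [278.11801242 191.08695652] [269 186  19  11 161] [ 0.44771385 -0.17706964  0.042     ] 0.09658094886453837
yaw -5.580749558757434
```

View pics/crop1.png

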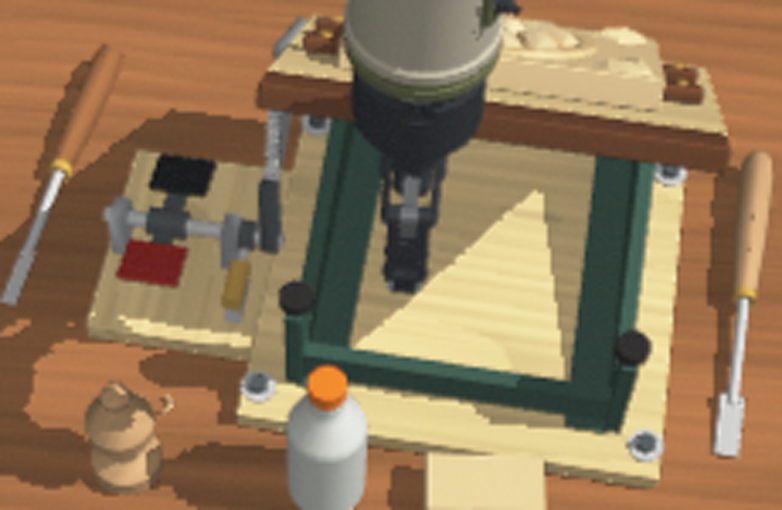

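Run:
```python
from h import *
from scipy.optimize import minimize_scalar
c=cam("scene")
px=lambda u,v:(225+(u+.5)/3.4-.5,140+(v+.5)/3.4-.5)
b=[onz(c,*px(*p),.022)[:2] for p in[(317,122),(669,172),(258,387),(644,445)]]
nl,nr,fl,fr=b
ang=lambda d:np.degrees(np.arctan2(d[1],d[0]))
print(np.round(b,3),"yaws",ang(fl-nl),ang(fr-nr),ang(nr-nl)-90,ang(fr-fl)-90,"bolt centre",np.mean(b,0))
R=onz(c,269.2,216.7,.062)[:2];B=onz(c,278.1,191.1,.042)[:2]
m=(R+B)/2
for y in(-6,-7,-8,-9):
    a=np.radians(y);e=np.array([np.cos(a),np.sin(a)]);f=np.array([-e[1],e[0]])
    print(y,"origin from pads",m-.010*e+.235*f)
a=np.radians(np.mean([ang(fl-nl),ang(fr-nr),ang(nr-nl)-90,ang(fr-fl)-90]))
e=np.array([np.cos(a),np.sin(a)]);f=np.array([-e[1],e[0]])
O=(np.mean(b,0)+m-.01*e+.235*f)/2;print(np.degrees(a),O)
def P(th,r,h,y):
    q=O+e*(-.12+r*np.cos(th)-h*np.sin(th))+f*y; return [*q,.115+r*np.sin(th)+h*np.cos(th)]
T=np.linspace(.2,.75,111)
for r,y,p in[(.2,-.15,(265,72)),(.2,.15,(729,137)),(.24,-.15,(262,74)),(.24,.15,(729,137))]:
    E=[np.linalg.norm(proj(c,P(t,r,.024,y))-px(*p)) for t in T];i=np.argmin(E);print(r,y,T[i],E[i])
for n,p,z in[("glue cap",(326,385),.15),("block",(485,485),.028),("finial",(115,392),.11),("gouge tip",(12,295),.01),("gouge hand",(110,55),.013)]:
    w=onz(c,*px(*p),z)[:2]; print(n,w,"stand",(w-O)@e,(w-O)@f)
for t in(.36,.5,.69): print(t,P(t,.22,.024,0))
w=np.array([.625,0]);print("tcp stand",(w-O)@e,(w-O)@f)
```

```text
[[ 0.371 -0.078]
 [ 0.397  0.206]
 [ 0.621 -0.101]
 [ 0.646  0.183]] yaws -5.2072961061609 -5.303185506982911 -5.309748621088929 -5.063571983821859 bolt centre [0.50883566 0.05263819]
-6 origin from pads [0.51047027 0.05294977]
-7 origin from pads [0.51456513 0.05265888]
-8 origin from pads [0.5186543  0.05229657]
-9 origin from pads [0.52273651 0.05186294]
-5.22095055451365 [0.50805634 0.05288251]
0.2 -0.15 0.66 0.49734322444788537
0.2 0.15 0.66 0.8263774553438259
0.24 -0.15 0.69 1.283324285829811
0.24 0.15 0.6950000000000001 1.4597730989490088
glue cap [ 0.68864639 -0.0454259 ] stand 0.18878656247540065 -0.08146744413439434
block [0.69094952 0.06863505] stand 0.18070097075813685 0.03232985749641752
finial [ 0.68294683 -0.18914437] stand 0.19618855545354083 -0.22510829629547105
gouge tip [ 0.54880893 -0.29762018] stand 0.07247811470259345 -0.34534017463858635
gouge hand [ 0.30796067 -0.25650665] stand -0.17111211090718373 -0.3263136228851109
0.36 [np.float64(0.5851777609211944), np.float64(0.04583548106621598), np.float64(0.21496185508879023)]
0.5 [np.float64(0.5693628782662805), np.float64(0.04728057903475), np.float64(0.24153559997829363)]
0.69 [np.float64(0.5423108597183351), np.float64(0.049752479579407774), np.float64(0.2735480844487635)]
tcp stand 0.12127062253628293 -0.04202162508700678
```

Stand origin is about (0.508, 0.053) with yaw −5.2°, and the tilt is about 0.66. Bolts, pads and strip agree with each other. Next I go up, close the fingers, and move over the red pad at (0.546, −0.187).

```bash
python3 -m crank '[[0,0,-0.1,0],[0,0,-0.2,0],[-0.1,-0.04,-0.2,0],[-0.2,-0.08,-0.2,0],[-0.3,-0.12,-0.2,0]]' -1 40
python3 -m crank '[[-0.1,-0.04,0,0],[-0.168,-0.078,0,0],[-0.168,-0.078,0,0],[-0.168,-0.078,0,0]]'
```

```text
clock: 0.62
position: [0.5777, -0.1168, 0.3285]
ee_rot: [0.706, 0.708, 0.0, -0.0]
ft_force: [-1.3, 0.1, -0.7]
grip_width: 0.3
grasp_force: 0.0
clock: 0.95
position: [0.5459, -0.1856, 0.3282]
ee_rot: [0.709, 0.706, -0.0, -0.0]
ft_force: [-2.0, 0.6, -0.6]
grip_width: 0.002
grasp_force: 0.0
```

Descend to about 21 mm above the pad, then check with a picture.

```bash
python3 -m crank '[[0,0,0.1,0],[0,0,0.2,0],[0,0,0.3,0],[0,0,0.4,0],[0,0,0.5,0]]'
python3 -m crank '[[0,0,0.07,0],[0,0,0.07,0],[0,0,0.07,0]]'
python3 - <<'E'
from h import *
c=cam("scene"); im=c[0]["color"]
w=cam("wrist")[0]["color"]
x=cv2.resize(im[150:290,220:360],(480,480),interpolation=cv2.INTER_CUBIC)
o=np.hstack([x,w[:, 100:420]]) ;cv2.imwrite("pics/red.png",o[:,:,::-1])
print(readout.get_obs()["position"])
E
```

```text
clock: 1.37
position: [0.5472, -0.1818, 0.1263]
ee_rot: [0.707, 0.708, 0.0, -0.0]
ft_force: [-1.7, -0.2, -1.0]
grip_width: -0.0
grasp_force: 0.0
clock: 1.62
position: [0.5468, -0.1821, 0.0996]
ee_rot: [0.707, 0.708, -0.001, -0.002]
ft_force: [-2.9, 0.2, -0.1]
grip_width: 0.002
grasp_force: 0.0
[ 0.54883609 -0.18307737  0.10256257]
```

View pics/red.png

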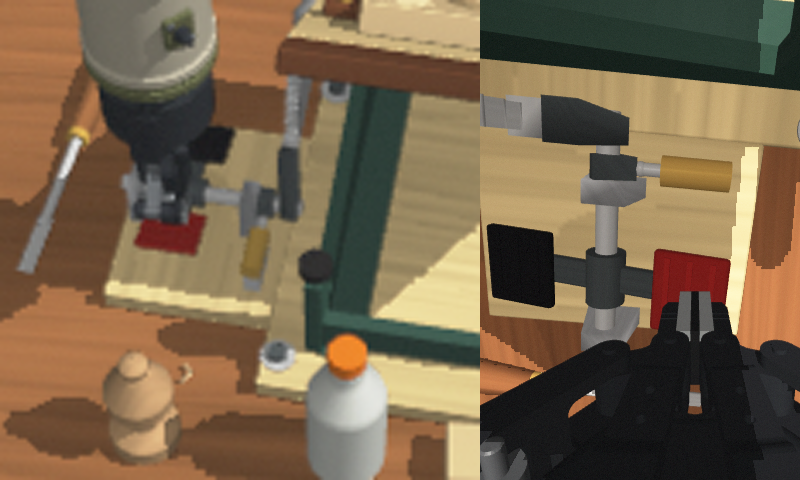

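The closed fingertips stand over the red pad, which is at about (170,233) in the left half and (690,290) in the right. I'll press in steps.

```bash
python3 -m crank '[[-0.008,0,0.02,0],[-0.008,0,0.035,0],[-0.008,0,0.05,0],[-0.008,0,0.06,0],[-0.008,0,0.068,0]]'
python3 -m crank '[[0,0,0.005,0],[0,0,0.01,0],[0,0,0.015,0],[0,0,0.02,0],[0,0,0.02,0]]'
```

```text
clock: 2.13
position: [0.5478, -0.1865, 0.073]
ee_rot: [0.707, 0.707, 0.0, 0.0]
ft_force: [-2.3, -0.5, 0.4]
grip_width: -0.003
grasp_force: 0.9
clock: 2.55
position: [0.5469, -0.1863, 0.0645]
ee_rot: [0.707, 0.707, -0.0, -0.0]
ft_force: [-3.1, -0.1, -1.2]
grip_width: -0.002
grasp_force: 0.0
```

```bash
python3 -m crank '[[0,0,-0.1,0],[0,0,-0.2,0],[0,0,-0.3,0],[0,0,-0.4,0],[0,0,-0.5,0]]'
python3 -m crank '[[0,0,-0.1,0],[0,0,-0.15,0],[0,0,-0.15,0],[0,0,-0.15,0]]'
python3 - <<'E'
from h import *
c=cam("scene"); im=c[0]["color"]
x=cv2.resize(im[150:270,240:460],(800,436),interpolation=cv2.INTER_CUBIC)
cv2.imwrite("pics/red2.png",x[:,:,::-1]); print(readout.get_obs()["position"])
E
```

```text
clock: 2.97
position: [0.5469, -0.1864, 0.2673]
ee_rot: [0.707, 0.707, 0.0, 0.0]
ft_force: [-0.6, -0.5, -2.0]
grip_width: 0.0
grasp_force: 0.0
clock: 3.3
position: [0.5477, -0.1865, 0.326]
ee_rot: [0.707, 0.707, 0.001, 0.001]
ft_force: [-2.7, 0.2, -1.1]
grip_width: -0.001
grasp_force: 0.0
[ 0.54713898 -0.1863519   0.32434067]
```

View pics/red2.png

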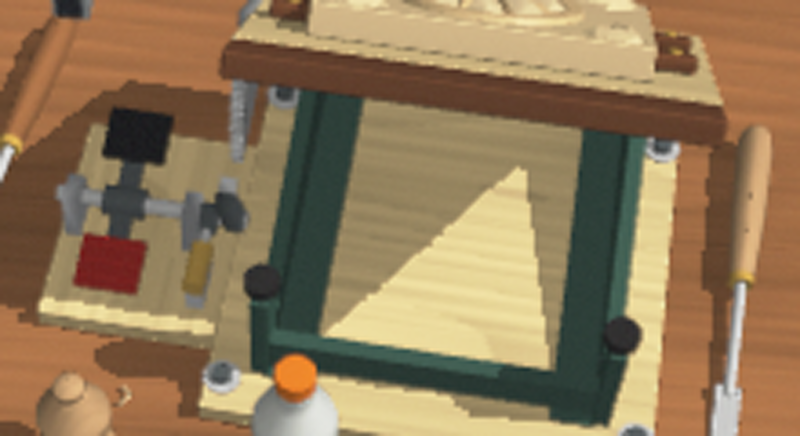

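Thrown: the red pad is down at (110,263), the black pad is up at (138,135), and the pawl is clear of the teeth. The dark strip runs from (225,60) to (725,120), which keeps the tilt at about 0.66. Moving above the strip.

```bash
python3 -m crank '[[0.05,0,-0.05,0],[0.15,-0.02,-0.05,0],[0.25,-0.03,-0.05,0],[0.35,-0.03,-0.05,0],[0.45,-0.03,-0.05,0]]'
python3 -m crank '[[0.08,0,0,0],[0.14,0,0,0],[0.14,0,0,0],[0.14,0,0,0]]'
python3 -m crank '[[0,0,0.03,0],[0,0,0.06,0],[0,0,0.08,0],[0,0,0.08,0],[0,0,0.08,0]]'
```

```text
clock: 3.77
position: [0.5343, -0.0048, 0.3433]
ee_rot: [0.707, 0.707, -0.001, -0.001]
ft_force: [-2.4, 0.9, -1.9]
grip_width: 0.007
grasp_force: 0.0
clock: 4.1
position: [0.5347, 0.051, 0.3431]
ee_rot: [0.706, 0.708, -0.001, -0.001]
ft_force: [-2.3, 0.1, -0.7]
grip_width: 0.002
grasp_force: 0.0
clock: 4.52
position: [0.535, 0.0489, 0.3121]
ee_rot: [0.707, 0.707, -0.001, -0.0]
ft_force: [-3.1, 0.2, -1.2]
grip_width: -0.002
grasp_force: 0.0
```

Run:
```python
from h import *
a=cam("side")[0]["color"][130:290,280:480]; w=cam("wrist")[0]["color"]
o=np.hstack([cv2.resize(a,(450,360),interpolation=cv2.INTER_CUBIC),cv2.resize(w,(350,360))[:,:]])
cv2.imwrite("pics/strip.png",o[:,:,::-1])
```

```text
(no output)
```

View pics/strip.png

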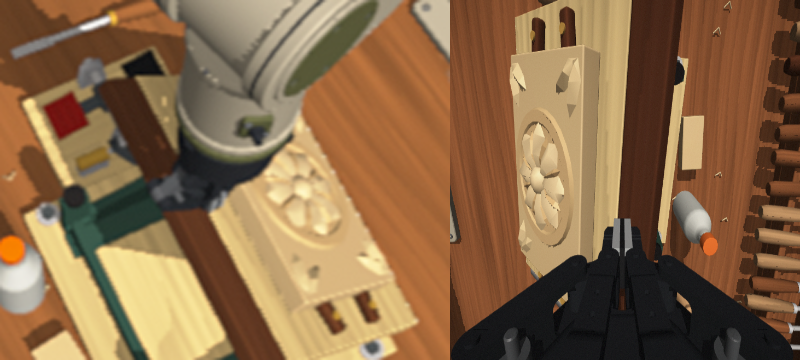

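The strip lies just under the tips at (622–668, 100–250) in the wrist half, as computed. Easing down along the arc.

```bash
python3 -m crank '[[0,0.008,0.025,0],[0,0.01,0.045,0],[0,0.012,0.06,0],[0,0.016,0.07,0],[0,0.022,0.08,0]]'
python3 -m crank '[[0,0.008,0.012,0],[0,0.016,0.024,0],[0,0.024,0.036,0],[0,0.032,0.048,0],[0,0.038,0.06,0]]'
```

```text
clock: 5.03
position: [0.5445, 0.0494, 0.2812]
ee_rot: [0.707, 0.707, 0.0, 0.0]
ft_force: [-3.1, -0.9, 5.2]
grip_width: -0.001
grasp_force: 2.4
clock: 5.45
position: [0.5601, 0.0495, 0.2571]
ee_rot: [0.707, 0.707, 0.0, 0.0]
ft_force: [-1.8, 0.5, 4.9]
grip_width: 0.002
grasp_force: 2.4
```

```bash
python3 -m crank '[[0,0.008,0.014,0],[0,0.016,0.028,0],[0,0.023,0.042,0],[0,0.03,0.055,0],[0,0.035,0.068,0]]'
python3 -m crank '[[0,0.007,0.015,0],[0,0.014,0.03,0],[0,0.02,0.045,0],[0,0.026,0.06,0],[0,0.031,0.075,0]]'
```

```text
clock: 5.87
position: [0.5738, 0.0495, 0.2294]
ee_rot: [0.707, 0.707, 0.0, 0.0]
ft_force: [-1.9, -0.8, 4.9]
grip_width: -0.002
grasp_force: 2.4
clock: 6.28
position: [0.5859, 0.0493, 0.1992]
ee_rot: [0.707, 0.707, -0.0, -0.0]
ft_force: [-3.0, -2.2, 2.9]
grip_width: 0.001
grasp_force: 2.3
```

```bash
python3 -m crank '[[0,0.005,0.014,0],[0,0.009,0.028,0],[0,0.013,0.04,0],[0,0.016,0.05,0],[0,0.019,0.06,0]]'
```

```text
clock: 6.7
position: [0.5929, 0.0499, 0.1751]
ee_rot: [0.707, 0.707, -0.0, -0.001]
ft_force: [-6.0, -1.2, 2.4]
grip_width: 0.001
grasp_force: 1.9
```

Continue gently to the rests (final TCP z about 0.156).

```bash
python3 -m crank '[[0,0.003,0.01,0],[0,0.006,0.02,0],[0,0.009,0.03,0],[0,0.012,0.038,0],[0,0.013,0.044,0]]'
```

```text
clock: 7.12
position: [0.5979, 0.0504, 0.1574]
ee_rot: [0.707, 0.707, -0.0, -0.001]
ft_force: [-5.7, -0.6, 2.5]
grip_width: 0.002
grasp_force: 1.8
```

```bash
python3 -m crank '[[0,0,0.003,0],[0,0,0.006,0],[0,0,0.008,0],[0,0,0.008,0],[0,0,0.008,0]]'
```

```text
clock: 7.53
position: [0.5981, 0.0504, 0.1561]
ee_rot: [0.707, 0.707, 0.0, -0.001]
ft_force: [-10.5, -1.0, 12.2]
grip_width: 0.0
grasp_force: 6.9
```

Force rose to 12 N at exactly the flat height, so the board is on its rests. Lift and go over the black pad at (0.447, −0.177).

```bash
python3 -m crank '[[0,0,-0.06,0],[0,0,-0.15,0],[0,0,-0.25,0],[-0.07,-0.04,-0.3,0],[-0.15,-0.1,-0.3,0]]'
python3 -m crank '[[-0.08,-0.05,0,0],[-0.16,-0.11,0,0],[-0.24,-0.16,0,0],[-0.32,-0.22,0,0],[-0.4,-0.27,0,0]]'
python3 -m crank '[[-0.019,-0.008,0,0],[-0.019,-0.008,0,0],[-0.019,-0.008,0,0]]'
python3 - <<'E'
from h import *
c=cam("scene"); im=c[0]["color"]
x=cv2.resize(im[150:270,240:460],(800,436),interpolation=cv2.INTER_CUBIC)
cv2.imwrite("pics/flat.png",x[:,:,::-1]); print(readout.get_obs()["position"])
E
```

```text
clock: 7.95
position: [0.5609, -0.0077, 0.2796]
ee_rot: [0.705, 0.709, 0.003, 0.002]
ft_force: [-2.5, -2.3, -1.6]
grip_width: -0.0
grasp_force: 0.0
clock: 8.37
position: [0.4491, -0.1711, 0.2748]
ee_rot: [0.707, 0.707, 0.0, -0.0]
ft_force: [-2.6, -0.4, -1.4]
grip_width: 0.0
grasp_force: 0.0
clock: 8.62
position: [0.4473, -0.1779, 0.2749]
ee_rot: [0.707, 0.707, 0.0, -0.0]
ft_force: [-2.6, 0.6, -1.0]
grip_width: 0.002
grasp_force: 0.0
[ 0.44769964 -0.17719321  0.27485516]
```

View pics/flat.png

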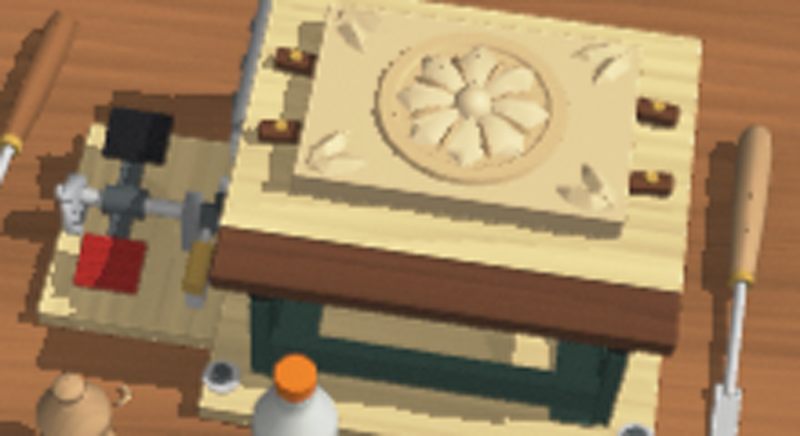

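The board is flat on its rests and the pawl is still clear: black pad up at (138,137), red pad down at (110,263). Descend and press the black pad.

```bash
python3 -m crank '[[0,0,0.1,0],[0,0,0.2,0],[0,0,0.3,0],[0,0,0.4,0],[0,0,0.44,0]]'
python3 -m crank '[[0,0,0.02,0],[0,0,0.035,0],[0,0,0.05,0],[0,0,0.06,0],[0,0,0.068,0]]'
python3 -m crank '[[0,0,0.005,0],[0,0,0.01,0],[0,0,0.015,0],[0,0,0.02,0],[0,0,0.023,0]]'
```

```text
clock: 9.08
position: [0.4453, -0.1756, 0.094]
ee_rot: [0.706, 0.708, -0.001, -0.003]
ft_force: [-3.8, 1.3, -1.6]
grip_width: 0.001
grasp_force: 0.0
clock: 9.5
position: [0.4482, -0.1779, 0.0728]
ee_rot: [0.707, 0.707, 0.0, 0.001]
ft_force: [-2.7, 0.0, 0.2]
grip_width: 0.003
grasp_force: 0.0
clock: 9.92
position: [0.4476, -0.1781, 0.0627]
ee_rot: [0.707, 0.707, 0.0, 0.0]
ft_force: [-2.8, 0.4, -1.0]
grip_width: 0.003
grasp_force: 0.0
```

```bash
python3 -m crank '[[0,0,-0.1,0],[0,0,-0.2,0],[0,0,-0.3,0],[0,0,-0.4,0],[0,0,-0.5,0]]'
python3 -m crank '[[0,0,0,0],[0,0,0,0],[0,0,0,0]]'
python3 - <<'E'
from h import *
c=cam("scene"); im=c[0]["color"]
x=cv2.resize(im[150:270,240:460],(800,436),interpolation=cv2.INTER_CUBIC)
cv2.imwrite("pics/end.png",x[:,:,::-1]); print(readout.get_obs()["position"])
E
```

```text
clock: 10.33
position: [0.447, -0.178, 0.2648]
ee_rot: [0.707, 0.707, 0.0, 0.0]
ft_force: [-1.2, -0.4, -1.1]
grip_width: -0.001
grasp_force: 0.0
clock: 10.58
position: [0.4472, -0.178, 0.2621]
ee_rot: [0.707, 0.707, -0.0, -0.0]
ft_force: [-2.2, 0.1, -1.2]
grip_width: -0.0
grasp_force: 0.0
[ 0.44683497 -0.17788844  0.26140559]
```

View pics/end.png

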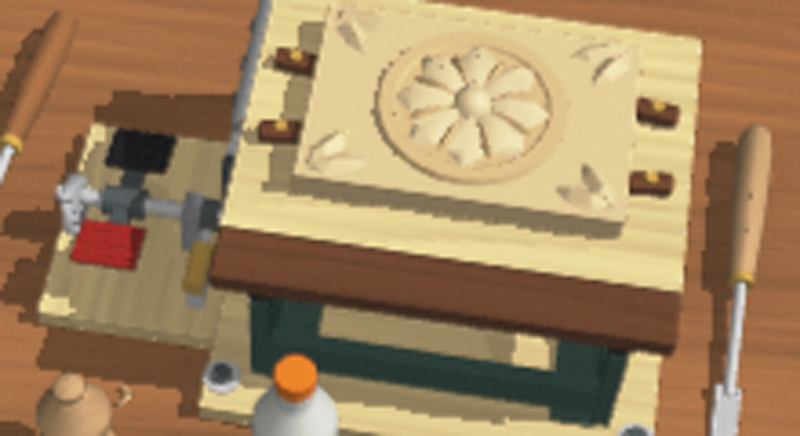

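The rocker is back: black pad down at (140,152), red pad up at (108,245), board flat. To tell fully home from riding on a tooth, I compare the pad pixels with the start.

Run:
```python
from h import *
ims=[cv2.imread("pics/scene0.png")[:,:,::-1],cam("scene")[0]["color"]]
for im in ims:
    hsv=cv2.cvtColor(np.ascontiguousarray(im),cv2.COLOR_RGB2HSV)
    red=((hsv[...,0]<6)|(hsv[...,0]>174))&(hsv[...,1]>180)&(hsv[...,2]>80); blk=im.max(2)<45
    for m,(x0,x1,y0,y1) in((red,(250,295,200,235)),(blk,(262,296,180,205))):
        k=np.zeros(m.shape,np.uint8);k[y0:y1,x0:x1]=m[y0:y1,x0:x1]
        n,l,s,ce=cv2.connectedComponentsWithStats(k);i=1+np.argmax(s[1:,4]);print(ce[i],s[i])
```

```text
[269.42553191 216.74468085] [260 211  19  12 141]
[278.19254658 191.0621118 ] [269 186  19  11 161]
[268.84393064 216.71676301] [260 211  19  12 173]
[278.16666667 191.09259259] [269 186  19  11 162]
```

The pads are exactly where they started, so the pawl is fully home. Handing in.

```bash
python3 -c "
from workcell import manip
print(manip.hand_in())"
```

```text
the job is handed in; nothing more can be done
None
```

The board lies flat on its rests with the pawl back home in the teeth, and the job was handed in at about 10.6 s; `hand_in()` returned no verdict.

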